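Unlock and start the bottle chiller

TASK

Two bottle chillers stand on the bar, each with a white child-lock slide over its green start button. On the chiller that holds the wine bottle, slide the lock fully aside to the left, then press the button it was covering all the way down and let it come up again. Leave the lock open and the bottle standing in its well, and do not touch the empty chiller.

Things in the scene. Friction and masses are not known exactly. Their poses are not given: they have to be found in the camera images.
- chiller: The chiller that holds the bottle: fixed dark-steel box, 260 (x) x 140 (y) mm, aluminium deck 36 mm up. Origin: centre of its underside; x away from the robot, y to its left, z up. A steel ring, the bottle's well, 88 mm wide and 30 mm high, stands on the deck at x = +70, y = 0 mm. Its controls are told under the joints; heights there are above this origin, which lies on the worktop.
- chiller_lock (a joint): Slide of its white lock along the chiller's +y, m: 0 closed over the button, 0.055 end stop, fully open; 2 N friction, stays put. A hood, 52 (x) x 40 (y) mm, roof top at z = 59 mm; on its middle a grip fin 10 mm thick (y), 26 mm long (x), z = 59 to 79 mm, centred at x = -70 mm, y = -30 mm + this value, in the chiller's frame.
- chiller_button (a joint): Travel of its green start button, straight down, m: 0 at rest, 0.006 fully down (about 5 N); springs back up. Round, 27 mm across, axis at x = -70, y = -30 mm of the chiller's frame, top at z = 50 mm at rest; clear from above once the lock is open.
- bottle: Full half-bottle of red wine with a dark body and red foil, 58 mm across, 235 mm tall, standing loose in the chiller's well. Origin: centre of its base; z along the bottle, up.
- spare_chiller: The second chiller, just like the first (same sizes, button, lock and frame) but with an empty well. To be left alone.
Not all that is in view belongs to the job. What is shaped like the bottle but purple is not meant.

How it is judged:
On the way, in this order (a step that is already met when the one before it is completed fails the run):
1. the lock of the chiller with the bottle is slid fully aside (within 13 mm of its end stop) (value of joint chiller_lock above 0.042 m), for 0.2 s.
2. with the lock open, that chiller's button is pressed down (value of joint chiller_lock above 0.042 m and value of joint chiller_button above 0.004 m), for 0.1 s.
At the end, for the whole second after the job is handed in: The lock of the chiller with the bottle is open to within 13 mm of its end stop, its button has been pressed (at least 4 of its 6 mm) and is up again, and the bottle stands at rest in its well, within 0.15 rad of upright and not lifted more than 10 mm (value of joint chiller_lock above 0.042 m and value of joint chiller_button below 0.0015 m and angle between bottle's own z axis and vertical below 0.15 rad and z of bottle in the frame of chiller between 0.03 and 0.046 m and linear speed of bottle below 0.03 m/s); the robot touches nothing.
It fails at once if the empty chiller is touched with more than 2 N (contact force between any of the fingers, the arm and spare_chiller above 2 N).
It also fails if it takes over 35 s, if anything falls off the work surface, if the arm or the gripper's body presses on something with over 40 N, if the wrist force passes 120 N, or if a joint passes its speed limit or range.

ROBOT

A 6-joint arm with a two-finger parallel gripper is mounted at the origin on a cart in front of the work surface, level with it; the furniture and walls round the work are solid. World frame = base frame: x ahead of the robot, y to its left, z up, the work surface at z = 0. Lengths are in m, angles in rad, forces in N, time in s.
With the tool pointing down it reaches from about 0.325 to 0.925 m from the base axis. Payload 3.1 kg.
Tool frame: the origin (TCP) lies on the centre line of the jaws, within the pads' length; the fingertips stand 22 mm ahead of it and the grasp point (between the pads) lies 3 mm ahead of it; y points along the fingers, z is the direction in which the jaws open and shut, and the axes are right-handed (so a half turn about y gives the same grasp; the last joint's range is limited). The gripper opens to 85 mm and grips with 20 to 120 N. Pads are 22 mm wide; open, the fingers measure 114 mm over their backs; the gripper's body (76 mm by 85 mm) begins 54 mm behind the grasp point. The pads swing forward as they close: fully open they stand 13 mm farther back than shut.
Start: joints at [1.06, 0.217, 1.613, -0, 1.311, -0.112], TCP at [0.243, 0.576, 0.253] pointing down, gripper open.
Joint ranges: [-2.75, 2.75], [-0.78, 2.1], [0.31, 2.55], [-1.13, 4.27], [0.13, 2.63], [-2.58, 2.58]. Speed limits (rad/s): [2.79, 2.79, 3.14, 3.14, 3.14, 3.14].

INTERFACE

Orientations are given as a 3x3 rotation matrix whose columns are the frame's x, y, z axes.
In Python, from cell import bot gives the robot as it stands.
- The arm moves only by the tool jog_arm, never from a script. Its argument "plan" is a list of rows, each an object with "hand": the finger opening in mm, from 0 to 85.4; "delta_pos": the shift along the tool's x, y, z in units of 60 mm (1.0 is 60 mm), a list of three; "twist": the turn about the tool's y in units of 10 degrees (1.0 is 10 degrees). In form: [{"hand": hand, "delta_pos": [dx, dy, dz], "twist": twist}, ...]. A call has 1 to 5 rows; each row shifts and turns the commanded pose from where the row before left it, along the tool's axes as they then stand; what a row does not reach is not made up. A row lasts 1/8 s, in which the tool goes at most 62.5 mm and 10.7 degrees, less where a joint would pass 70% of its speed; a pose out of reach is approached as far as the arm can. A call is refused whole if a number of a shift passes 1 or a number of a turn 1, either way. A call with a gripper value outside its range is refused whole. The fingers move at their own pace and stop on an object; the grip force is fixed at half the most. Time passes only in rows, so rows that do not move let the fingers close. It gives the time, the measured TCP pose, the force and the opening at its end, in the units of the state.
- bot.get_obs(): the state, without advancing time (a new reading comes with each control period).
- bot.read_camera(name): name is "scene" or "top" or "wrist"; returns a dict with "img" (400x640x3 uint8, red, green, blue), "intrinsics" (3x3 intrinsics, pixels), "k1" (the pictures are not rectified: a ray, as slopes to the right and down, at radius r is drawn at 1 + k1 r^2 times it, then the intrinsics apply), "origin" and "rotation" of the camera in the world; the wrist camera has in their place "mount" (4x4, takes a point from camera to tool coordinates, whose origin is the TCP and whose axes are the tool frame's). Camera axes: x right, y down, z forward; pixel columns grow to the right and rows downward; lengths in m; the calibration is good to about 2 mm. A picture is of the moment at which its call begins: read the wrist's pose just before it. There is no depth.
- bot.job_done(): hands the job in, once; it reports no verdict.
Trained networks look in a picture, given as the dict that the camera call returned (one of the last four; its "shot" number tells which), for a name from the list of things; names that differ only in an ending like _2 or _b are one class to them, and where a whole thing is asked for, a point or a joint stands for the part that bears it (a point fixed in the world has none). Each returns a list of dicts, best first, with "score" (0 to 1); they miss things now and then, are a little off and sometimes report something else, mostly with a low value. They report only what shows in the picture. A call takes as long as a camera call. They do not tell look-alikes from the thing itself.
- bot.look_for(query, picture): "extent" ([left, top, right, bottom] in pixels, round what is visible of it).
- bot.regions_of(query, picture): "pixels" (400x640 bool, what is visible of it) and "extent" ([left, top, right, bottom] in pixels, round what is visible of it).
The state is a dict: "time_s": time; "joint_pos": joint angles; "qd": joint speeds; "effort": joint torques, N m; "tcp_pos": TCP position; "orientation": TCP orientation; "contact_force": force on the tool from outside, world axes, zero at the start; "moment": the same for the moment, N m; "grip_width": finger opening in m.
Only numpy, scipy, OpenCV 4.12 (cv2) and the standard library are available. Lean on these libraries where they do the work, as an engineer would, in place of code of your own. Each camera call takes 0.05 s, during which the arm holds its last target.

## Working session

There is one attempt and no reset: what is moved stays moved. The work goes in short steps, Python scripts to look and compute and a tool call to move; the robot and the scene stay as the last step left them, time stands still between calls to the robot, and variables do not carry over. Pictures are saved under pics/ and viewed, and the job is handed in when it is done.

Besides the shell and the picture viewer there is one more tool, called as name([rows], argument=value, ...), one row to a line, values as JSON. jog_arm: Moves the arm, as the interface text tells. Its arguments: {"type":"object","properties":{"plan":{"type":"array"}},"required":["plan"]}

```bash
ls; mkdir -p pics; python3 - <<'E'
from cell import bot
import cv2,pickle
o=bot.get_obs(); print(o)
P={}
for n in ["scene","top","wrist"]:
    p=bot.read_camera(n); P[n]=p
    cv2.imwrite(f"pics/{n}0.png",p["img"][:,:,::-1])
    print(n,{k:v for k,v in p.items() if k!="img"})
    for q in ["chiller","chiller_lock","chiller_button","bottle"]:
        print(q,[(round(d["score"],2),[int(x) for x in d["extent"]]) for d in bot.look_for(q,p)])
pickle.dump(P,open("p0.pkl","wb"))
E
```

```text
pics
{'time_s': 0.0, 'joint_pos': array([ 1.05979082e+00,  2.17734894e-01,  1.61497643e+00, -1.46596665e-05,
        1.31131627e+00, -1.12204556e-01]), 'qd': array([ 4.02879106e-04, -9.28234478e-05, -9.05551338e-04, -2.71715075e-03,
        1.91207218e-03, -2.73685512e-04]), 'effort': array([-1.28934134e-03, -3.96835184e+01, -3.03857303e+01, -1.62208598e-04,
        9.80475656e-03,  6.35393135e-06]), 'tcp_pos': array([0.24229377, 0.57526816, 0.25195809]), 'orientation': array([[ 9.21528577e-01, -1.17845689e-03,  3.88308760e-01],
       [-3.88310462e-01, -2.13080871e-03,  9.21526150e-01],
       [-2.58567151e-04, -9.99997035e-01, -2.42120826e-03]]), 'contact_force': array([-0.09808801, -0.23747964, -0.52850754]), 'moment': array([-1.46384931e-02, -2.08207338e-03,  6.41091757e-05]), 'grip_width': 0.08513720728466982}
scene {'intrinsics': array([[510.91128108,   0.        , 321.40175036],
       [  0.        , 510.91128108, 198.05316854],
       [  0.        ,   0.        ,   1.        ]]), 'k1': -0.13981990335277447, 'origin': array([1.40834557, 0.5009572 , 0.94802023]), 'rotation': ar
[... 841 characters left out ...]
_button []
bottle [(0.91, [213, 135, 258, 182]), (0.78, [143, 128, 199, 177])]
wrist {'intrinsics': array([[332.07940793,   0.        , 319.42004102],
       [  0.        , 332.07940793, 205.04430273],
       [  0.        ,   0.        ,   1.        ]]), 'k1': -0.049811288603802906, 'mount': array([[ 4.68388164e-04,  9.56842415e-01,  2.90606904e-01,
        -7.40261644e-02],
       [-3.48865282e-04, -2.90606762e-01,  9.56842510e-01,
        -1.21563489e-01],
       [ 9.99999829e-01, -5.49556365e-04,  1.97692331e-04,
        -8.35207119e-05],
       [ 0.00000000e+00,  0.00000000e+00,  0.00000000e+00,
         1.00000000e+00]]), 'shot': 3}
chiller []
chiller_lock []
chiller_button []
bottle []
```

View pics/scene0.png

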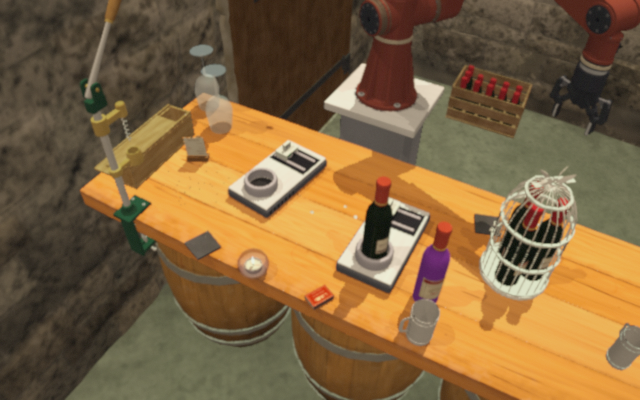

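View pics/top0.png

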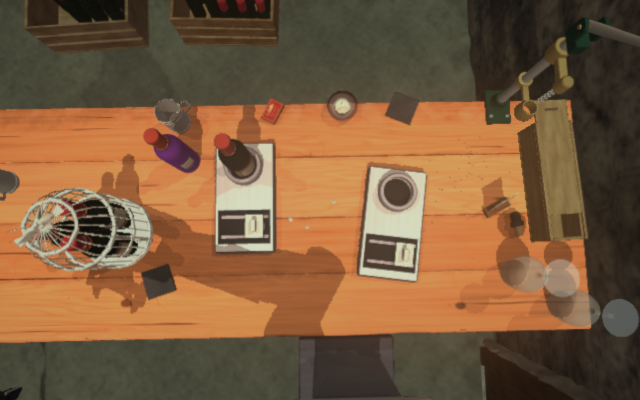

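View pics/wrist0.png

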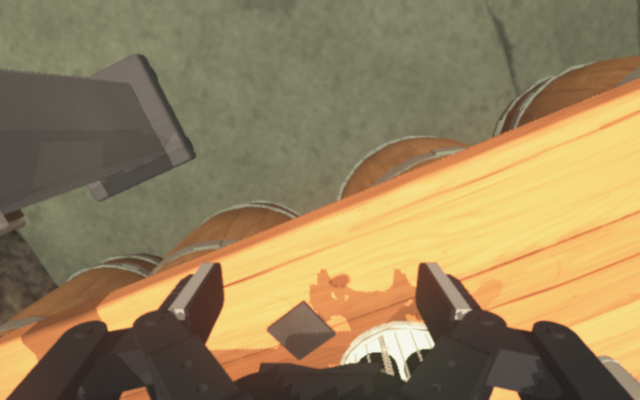

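The scene shows two chillers. The one at top (245,198) / scene (385,240) has the dark, red-foil bottle standing in its ring. The other, at top (393,222) / scene (278,178), has an empty ring. Look-alikes:
- **Bottle:** the target is at top (240,158). The purple one at top (178,152) and the bottles in the cage at (100,230) are not meant.
- **Lock:** the candidates are top (254,226) on the bottle chiller and (405,253) on the spare. I choose (254,226).

Next I'll check that in a close crop and measure.

```bash
python3 - <<'E'
import cv2,pickle
P=pickle.load(open("p0.pkl","rb"))
a=P["top"]["img"][120:260,200:290,::-1]
cv2.imwrite("pics/c1.png",cv2.resize(a,None,fx=4.2,fy=4.2,interpolation=cv2.INTER_CUBIC))
a=P["scene"]["img"][170:300,325:455,::-1]
cv2.imwrite("pics/c2.png",cv2.resize(a,None,fx=4.5,fy=4.5,interpolation=cv2.INTER_CUBIC))
E
```

```text
(no output)
```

View pics/c1.png

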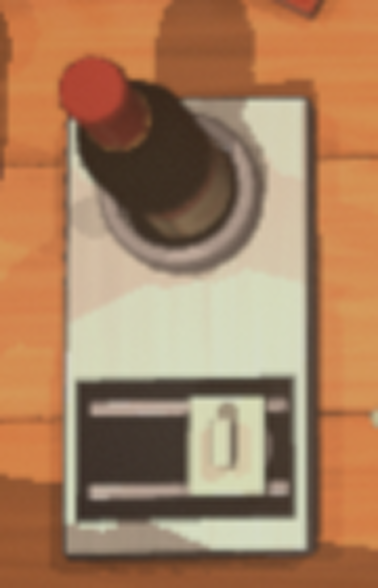

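View pics/c2.png

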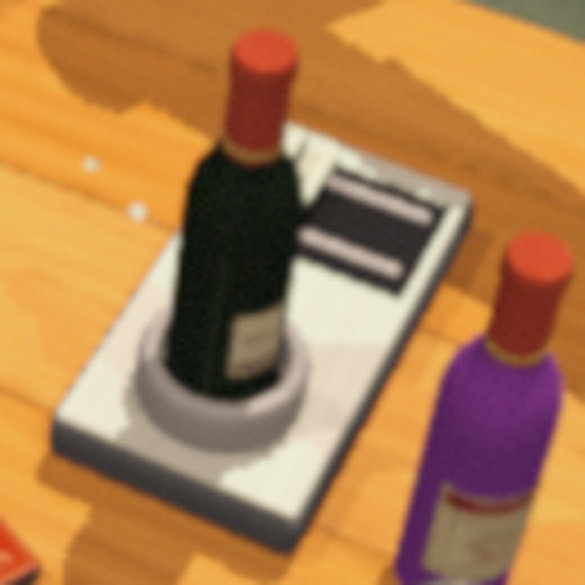

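```bash
cat > h.py <<'E'
import numpy as np
def proj(p,X,R=None,o=None):
    R=p["rotation"] if R is None else R; o=p["origin"] if o is None else o
    c=(np.atleast_2d(X)-o)@R; s=c[:,:2]/c[:,2:]; r2=(s**2).sum(1,keepdims=True)
    K=p["intrinsics"]; s=s*(1+p["k1"]*r2)
    return s*[K[0,0],K[1,1]]+[K[0,2],K[1,2]]
def wcam(p,o):
    M=p["mount"]; return o["orientation"]@M[:3,:3], o["tcp_pos"]+o["orientation"]@M[:3,3]
def Rz(a): return np.array([[np.cos(a),-np.sin(a),0],[np.sin(a),np.cos(a),0],[0,0,1]])
E
python3 - <<'E'
from h import *
import pickle
from scipy.optimize import least_squares
P=pickle.load(open("p0.pkl","rb"))
L=np.array([[.13,.07,.036],[.13,-.07,.036],[-.13,-.07,.036],[-.13,.07,.036]])
T=np.array([[68,97],[309,97],[309,552],[66,552]])/4.2+[200,120]-.4
S=np.array([[295,522],[55,418],[285,125],[472,192]])/4.5+[325,170]-.4
def w(v): return L@Rz(v[2]).T+[v[0],v[1],v[3]]
f=lambda v: np.r_[(proj(P["top"],w(v))-T).ravel(),(proj(P["scene"],w(v))-S).ravel()]
r=least_squares(f,[.5,.25,0,0]);print(r.x,r.fun.round(1))
g=lambda v:f(np.r_[v,0]); r=least_squares(g,[.5,.25,0]);print(r.x,r.fun.round(1))
v=np.r_[r.x,0]
for l in [[-.07,-.03,.079],[-.07,-.03,.05],[-.07,.025,.079],[.07,0,.036]]:
    W=np.array(l)@Rz(v[2]).T+[v[0],v[1],0]; print(l,W.round(4),proj(P["top"],W).round(1), ((proj(P["top"],W)-[200,120])*4.2).round())
E
```

```text
[ 0.62220425  0.26641087 -0.01330661 -0.00496822] [-1.  -0.   0.8 -0.4  0.1  1.8 -3.1  2.3  0.4  2.5 -2.5  0.4 -6.  -3.
  2.9  1.7]
[ 0.6232543   0.26638334 -0.01269509] [-1.6 -1.   0.5 -1.4 -0.1  1.3 -3.6  1.9  0.5  1.5 -2.6 -0.6 -6.  -4.2
  3.1  0.6]
[-0.07, -0.03, 0.079] [0.5529 0.2373 0.079 ] [[252.9 225.1]] [[222. 441.]]
[-0.07, -0.03, 0.05] [0.5529 0.2373 0.05  ] [[254.9 225.9]] [[231. 445.]]
[-0.07, 0.025, 0.079] [0.5536 0.2923 0.079 ] [[227.9 225.3]] [[117. 442.]]
[0.07, 0, 0.036] [0.6932 0.2655 0.036 ] [[243.6 166.5]] [[183. 195.]]
```

jog_arm([
  {"hand":0,"delta_pos":[0.38,0,-0.91],"twist":0},
  {"hand":0,"delta_pos":[0.38,0,-0.91],"twist":0},
  {"hand":0,"delta_pos":[0.38,0,-0.91],"twist":0},
  {"hand":0,"delta_pos":[0.38,0,-0.91],"twist":0},
  {"hand":0,"delta_pos":[0.38,0,-0.91],"twist":0},
])

```text
time_s: 1.38
tcp_pos: [0.2415, 0.2785, 0.2535]
orientation: [[0.922, 0.001, 0.387], [-0.387, 0.0, 0.922], [0.001, -1.0, 0.001]]
contact_force: [2.1, -1.4, -0.2]
grip_width: 0.0004
```

jog_arm([
  {"hand":0,"delta_pos":[0,0,0],"twist":-0.74},
  {"hand":0,"delta_pos":[0,0,0],"twist":-0.74},
  {"hand":0,"delta_pos":[0,0,0],"twist":-0.73},
  {"hand":0,"delta_pos":[0.9,0,-0.2],"twist":0},
  {"hand":0,"delta_pos":[0.9,0,-0.2],"twist":0},
])

```text
time_s: 2.0
tcp_pos: [0.3505, 0.2547, 0.2539]
orientation: [[1.0, 0.002, 0.011], [-0.011, 0.001, 1.0], [0.002, -1.0, 0.001]]
contact_force: [0.5, 1.0, 0.5]
grip_width: -0.0002
```

jog_arm([
  {"hand":0,"delta_pos":[0.7,0,-0.4],"twist":0},
  {"hand":0,"delta_pos":[0.7,0,-0.4],"twist":0},
  {"hand":0,"delta_pos":[0,0,0],"twist":0},
])

```text
time_s: 2.38
tcp_pos: [0.4352, 0.2041, 0.2537]
orientation: [[1.0, 0.001, 0.017], [-0.017, -0.0, 1.0], [0.001, -1.0, -0.0]]
contact_force: [-0.1, 0.4, -0.2]
grip_width: 0.0001
```

```bash
python3 - <<'E'
from cell import bot
import cv2,pickle
o=bot.get_obs(); p=bot.read_camera("wrist"); print(o["tcp_pos"],o["time_s"],o["contact_force"])
pickle.dump((o,p),open("w1.pkl","wb"))
cv2.imwrite("pics/w1.png",p["img"][:,:,::-1])
for q in ["chiller","chiller_lock","chiller_button"]:
    print(q,[(round(d["score"],2),[int(x) for x in d["extent"]]) for d in bot.look_for(q,p)])
E
```

```text
[0.43522457 0.20406728 0.25365735] 2.375 [-0.1309279   0.43535708 -0.19122612]
chiller [(0.59, [313, 223, 434, 366])]
chiller_lock [(0.6, [349, 258, 372, 304])]
chiller_button []
```

View pics/w1.png

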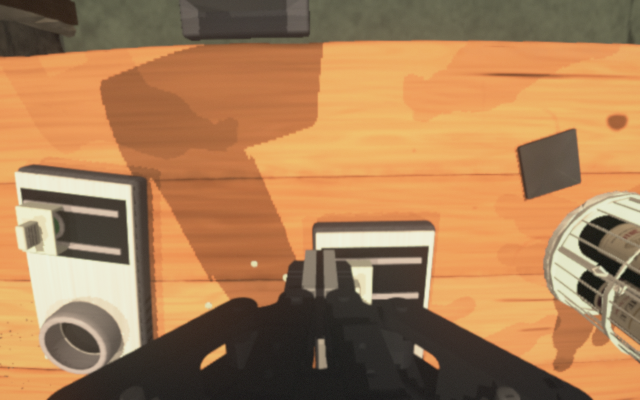

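The wrist view shows the bottle chiller's near deck corners at (314,224) and (435,222), with its lock partly hidden behind the fingers at about (360,280). The spare chiller is far left at (85,260). I'll refit with this view added.

```bash
python3 - <<'E'
import pickle,cv2
o,p=pickle.load(open("w1.pkl","rb"))
cv2.imwrite("pics/c3.png",cv2.resize(p["img"][210:310,290:450,::-1],None,fx=5,fy=5,interpolation=cv2.INTER_CUBIC))
E
```

```text
(no output)
```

View pics/c3.png

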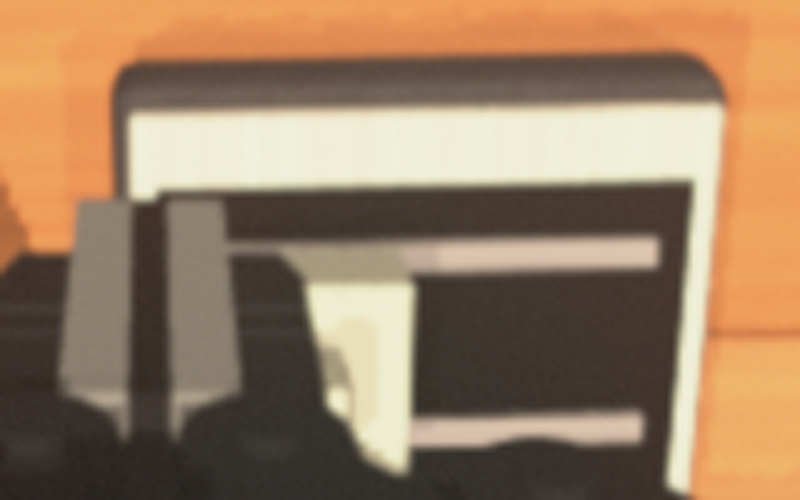

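```bash
python3 - <<'E'
from h import *
import pickle
from scipy.optimize import least_squares
P=pickle.load(open("p0.pkl","rb")); o,p=pickle.load(open("w1.pkl","rb"))
R,c=wcam(p,o)
L=np.array([[.13,.07,.036],[.13,-.07,.036],[-.13,-.07,.036],[-.13,.07,.036]])
T=np.array([[68,97],[309,97],[309,552],[66,552]])/4.2+[200,120]-.4
S=np.array([[295,522],[55,418],[285,125],[472,192]])/4.5+[325,170]-.4
W=np.array([[128,112],[722,103],[413,283]])/5+[290,210]-.4
LW=np.array([[-.13,-.07,.036],[-.13,.07,.036],[-.096,-.01,.059]])
def w(v,L): return L@Rz(v[2]).T+[v[0],v[1],v[3]]
def f(v):
  return np.r_[(proj(P["top"],w(v,L))-T).ravel(),(proj(P["scene"],w(v,L))-S)[[0,1,3]].ravel()*.7,(proj(p,w(v,LW),R,c)-W).ravel()]
r=least_squares(f,[.6,.25,0,0],loss="soft_l1");print(r.x,r.fun.round(1))
r=least_squares(lambda v:f(np.r_[v,0]),[.6,.25,0],loss="soft_l1");print(r.x,r.fun.round(1))
v=np.r_[r.x,0]
for l in [[-.07,-.03,.069],[-.07,-.06,.069],[-.07,-.03,.05],[.07,0,.036]]: print(l,w(v,np.array([l])).round(4))
print("wrist only y:",[least_squares(lambda q:(proj(p,w([q[0],q[1],q[2],0],LW),R,c)-W).ravel(),[.6,.25,0]).x])
# finger tip in wrist pic
for d in [.022,.015]:
  print(d,(proj(p,o["tcp_pos"]+o["orientation"]@np.array([0,d,0]),R,c)))
E
```

```text
[ 0.6251467   0.2659523  -0.00923571 -0.00273924] [-1.3 -1.4  0.6 -2.   0.4  0.4 -2.9  1.1  0.   1.9 -2.1  0.6  1.7  1.1
 -1.  -1.6  6.4 -0.9 -1.8  1.3]
[ 0.62455834  0.26586402 -0.00858867] [-1.6 -1.4  0.5 -2.1  0.4  0.6 -3.1  1.4  0.2  1.3 -2.  -0.1  1.8  0.5
 -1.3 -1.1  7.2 -0.6 -1.5  2. ]
[-0.07, -0.03, 0.069] [[0.5543 0.2365 0.069 ]]
[-0.07, -0.06, 0.069] [[0.554  0.2065 0.069 ]]
[-0.07, -0.03, 0.05] [[0.5543 0.2365 0.05  ]]
[0.07, 0, 0.036] [[0.6946 0.2653 0.036 ]]
wrist only y: [array([0.62457064, 0.26557077, 0.00204624])]
0.022 [[319.66377705 265.81469257]]
0.015 [[319.68332632 272.89429   ]]
```

```bash
python3 - <<'E'
from h import *
import pickle
from scipy.optimize import least_squares
P=pickle.load(open("p0.pkl","rb")); o,p=pickle.load(open("w1.pkl","rb"))
R,c=wcam(p,o)
L=np.array([[.13,.07,.036],[.13,-.07,.036],[-.13,-.07,.036],[-.13,.07,.036]])
T=np.array([[68,97],[309,97],[309,552],[66,552]])/4.2+[200,120]-.4
S=np.array([[295,522],[55,418],[285,125],[472,192]])/4.5+[325,170]-.4
W=np.array([[128,112],[722,103],[413,283]])/5+[290,210]-.4
LW=np.array([[-.13,-.07,.036],[-.13,.07,.036],[-.096,-.01,.059]])
def w(v,L): return L@Rz(v[2]).T+[v[0],v[1],0]
def f(v):
  i=v[3]; s=lambda L,m:L-np.sign(L)*[i,i,0]*m
  return np.r_[(proj(P["top"],w(v,s(L,1)))-T).ravel(),(proj(P["scene"],w(v,s(L,1)))-S)[[0,1,3]].ravel()*.7,(proj(p,w(v,s(LW,np.array([[1],[1],[0]]))),R,c)-W).ravel()]
r=least_squares(f,[.6,.25,0,0],loss="soft_l1");print(r.x,r.fun.round(1))
for l in [[-.07,-.03,.069],[-.07,-.06,.069]]: print(l,w(r.x,np.array([l])).round(4))
E
```

```text
[ 0.62238113  0.26442131 -0.00186099  0.00355652] [ 0.2  1.1 -0.8  0.1 -0.2 -0.2 -0.6  1.  -0.2 -0.7 -0.5 -0.8  0.2  0.1
 -0.1  0.5  1.8  0.3 -3.4  0.3]
[-0.07, -0.03, 0.069] [[0.5523 0.2346 0.069 ]]
[-0.07, -0.06, 0.069] [[0.5523 0.2046 0.069 ]]
```

jog_arm([
  {"hand":0,"delta_pos":[0.98,0,-0.05],"twist":0},
  {"hand":0,"delta_pos":[0.97,0,-0.05],"twist":0},
  {"hand":0,"delta_pos":[0,0.9,0],"twist":0},
  {"hand":0,"delta_pos":[0,0.9,0],"twist":0},
  {"hand":0,"delta_pos":[0,0.4,0],"twist":0},
])

```text
time_s: 3.2
tcp_pos: [0.5459, 0.1986, 0.1173]
orientation: [[1.0, -0.007, 0.011], [-0.011, -0.001, 1.0], [-0.007, -1.0, -0.001]]
contact_force: [-0.2, -0.5, -1.0]
grip_width: -0.0004
```

```bash
python3 - <<'E'
from cell import bot
import cv2
import numpy as np
o=bot.get_obs(); w=bot.read_camera("wrist"); t=bot.read_camera("top");print(o["tcp_pos"],o["contact_force"])
a=cv2.resize(w["img"][100:400,200:500,::-1],(500,500)); b=cv2.resize(t["img"][120:260,200:290,::-1],(300,467))
c=np.zeros((500,800,3),np.uint8);c[:,:500]=a;c[:467,500:]=b
cv2.imwrite("pics/d1.png",c)
E
```

```text
[0.54588115 0.19861585 0.11732241] [-0.20237921 -0.52391852 -0.97071853]
```

View pics/d1.png

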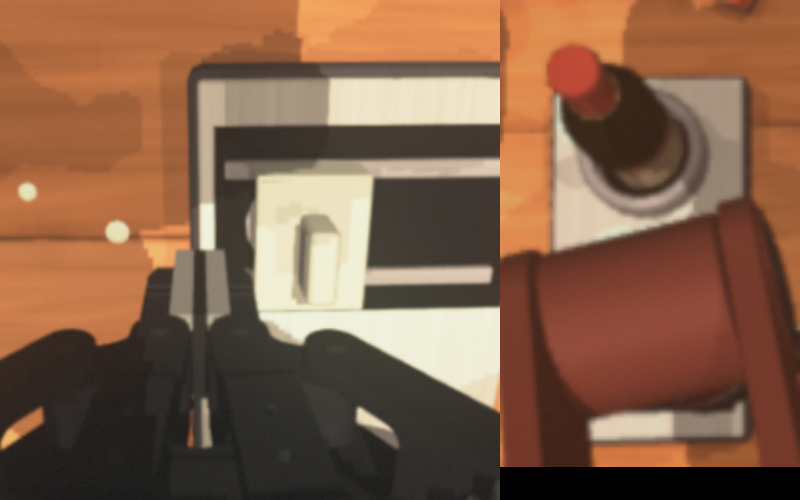

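The wrist picture shows the closed fingers at crop (200,250), just right of the hood (255–375,175–310). The fin's top face is around crop (324,268). The top view shows the bottle undisturbed. I'll check the fin position by ray.

```bash
python3 - <<'E'
from cell import bot
from h import *
import cv2
from scipy.optimize import least_squares
o=bot.get_obs(); p=bot.read_camera("wrist"); R,c=wcam(p,o); print(o["tcp_pos"])
for n,u,z in [("fin top",(324,268),.079),("hood TL",(256,176),.059),("hood TR",(374,178),.059),("hood BL?",(262,309),.059),("hood BR",(362,309),.059)]:
    px=np.array(u)*.6+[200,100]-.2
    print(n,least_squares(lambda q:(proj(p,np.r_[q,z],R,c)-px).ravel(),[.55,.23]).x.round(4))
print((proj(p,o["tcp_pos"]+o["orientation"]@np.array([[-.011,.022,-.01],[-.011,.022,.01],[-.011,.015,-.01],[-.011,.015,.01]]).T.T[0],R,c)-[200,100])/.6)
E
```

```text
[0.54539288 0.19842392 0.11725703]
fin top [0.5509 0.238 ]
hood TL [0.5259 0.2177]
hood TR [0.5271 0.2581]
hood BL? [0.5769 0.2209]
hood BR [0.5775 0.2578]
[[163.9200132  241.19315306]]
```

jog_arm([
  {"hand":0,"delta_pos":[0.1,0.48,0],"twist":0},
  {"hand":0,"delta_pos":[0,0,0],"twist":0},
  {"hand":0,"delta_pos":[0,0,0.3],"twist":0},
  {"hand":0,"delta_pos":[0,0,0.2],"twist":0},
  {"hand":0,"delta_pos":[0,0,0],"twist":0},
])

```text
time_s: 3.98
tcp_pos: [0.5572, 0.2303, 0.0945]
orientation: [[1.0, 0.004, 0.012], [-0.012, 0.002, 1.0], [0.003, -1.0, 0.002]]
contact_force: [0.2, 1.7, 4.5]
grip_width: 0.0
```

jog_arm([
  {"hand":0,"delta_pos":[0,0,0.2],"twist":0},
  {"hand":0,"delta_pos":[0,0,0.2],"twist":0},
  {"hand":0,"delta_pos":[0,0,0.2],"twist":0},
  {"hand":0,"delta_pos":[0,0,0],"twist":0},
])

```text
time_s: 4.47
tcp_pos: [0.5574, 0.2654, 0.0945]
orientation: [[1.0, 0.002, 0.012], [-0.013, 0.002, 1.0], [0.002, -1.0, 0.002]]
contact_force: [-1.3, 1.5, 6.4]
grip_width: -0.0001
```

```bash
cat > look.py <<'E'
import sys
from cell import bot
import cv2
import numpy as np
o=bot.get_obs(); w=bot.read_camera("wrist"); t=bot.read_camera("scene");print(o["tcp_pos"],o["contact_force"],o["time_s"])
a=cv2.resize(w["img"][100:400,200:500,::-1],(500,500)); b=cv2.resize(t["img"][160:300,330:440,::-1],(300,382),interpolation=cv2.INTER_CUBIC)
c=np.zeros((500,800,3),np.uint8);c[:,:500]=a;c[:382,500:]=b
cv2.imwrite(sys.argv[1],c)
E
python3 look.py pics/d2.png
```

```text
[0.55735454 0.26540268 0.09452441] [-1.30740726  1.47393664  6.367599  ] 4.475
```

View pics/d2.png

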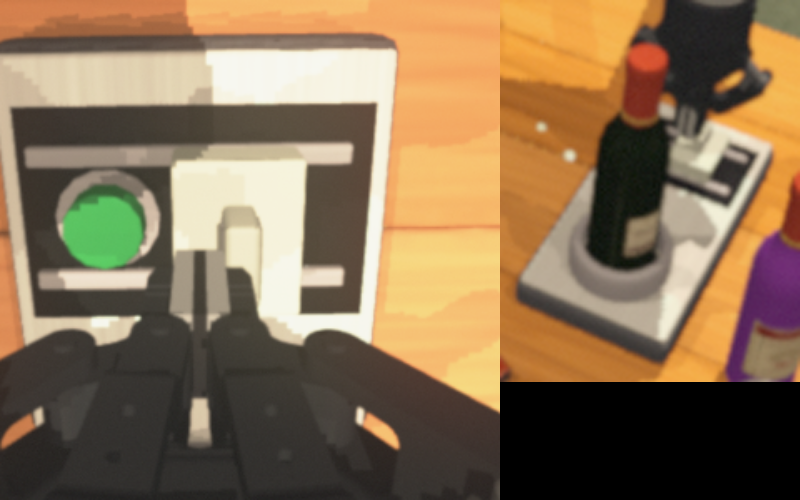

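The lock has moved left with the fingers. The green button now shows at crop (103,230), and the fin is at crop (240,245), against the fingers. The tips seem to be resting lightly on the roof at about 6 N, so I'll lift 3 mm and push on.

jog_arm([
  {"hand":0,"delta_pos":[0,-0.1,0],"twist":0},
  {"hand":0,"delta_pos":[0,0,0.12],"twist":0},
  {"hand":0,"delta_pos":[0,0,0.12],"twist":0},
  {"hand":0,"delta_pos":[0,0,0],"twist":0},
])

```text
time_s: 5.08
tcp_pos: [0.5569, 0.2779, 0.0985]
orientation: [[1.0, -0.0, 0.012], [-0.012, -0.002, 1.0], [0.0, -1.0, -0.002]]
contact_force: [-1.1, -4.7, 2.8]
grip_width: 0.0
```

```bash
python3 look.py pics/d3.png
```

```text
[0.55691148 0.27785012 0.09852761] [-1.09278204 -4.68215469  2.8046506 ] 5.075
```

View pics/d3.png

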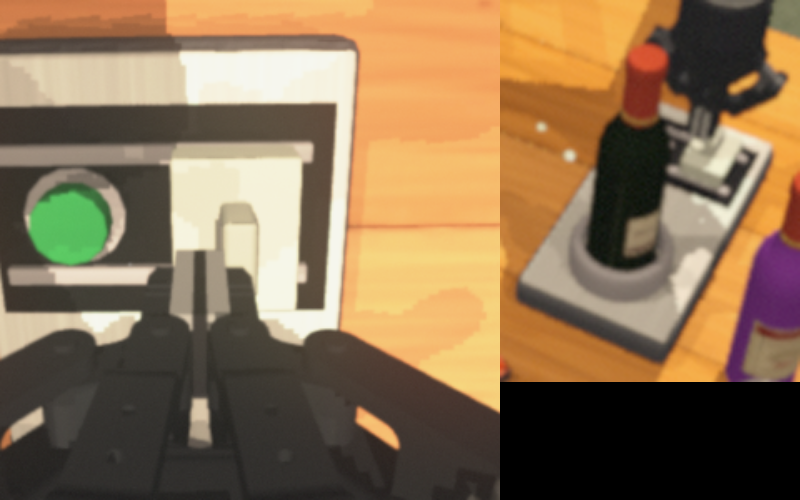

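jog_arm([
  {"hand":0,"delta_pos":[0,0,0.1],"twist":0},
  {"hand":0,"delta_pos":[0,0,0.05],"twist":0},
  {"hand":0,"delta_pos":[0,0,0],"twist":0},
])

```text
time_s: 5.55
tcp_pos: [0.557, 0.2795, 0.0985]
orientation: [[1.0, -0.003, 0.01], [-0.01, -0.017, 1.0], [-0.003, -1.0, -0.017]]
contact_force: [-0.6, -23.8, 10.4]
grip_width: 0.0
```

```bash
python3 - <<'E'
from cell import bot
from h import *
import cv2
from scipy.optimize import least_squares
o=bot.get_obs(); p=bot.read_camera("wrist"); R,c=wcam(p,o); print(o["tcp_pos"],o["contact_force"],p["shot"])
im=p["img"].astype(int)
m=((im[:,:,1]>im[:,:,0]*1.5)&(im[:,:,1]>im[:,:,2]*1.4)&(im[:,:,1]>90)).astype(np.uint8)
n,l,s,ce=cv2.connectedComponentsWithStats(m); k=1+np.argmax(s[1:,4]); print(s[k],ce[k])
ray=lambda px,z:least_squares(lambda q:(proj(p,np.r_[q,z],R,c)-px).ravel(),[.55,.23]).x.round(4)
print("button",ray(ce[k],.05))
cv2.imwrite("pics/d4.png",cv2.resize(p["img"][100:300,180:440,::-1],(780,600),interpolation=cv2.INTER_CUBIC))
for q in ["chiller_lock","chiller_button"]:
    print(q,[(round(d["score"],2),[int(x) for x in d["extent"]]) for d in bot.look_for(q,p)])
E
```

```text
[0.55701423 0.27952408 0.0984538 ] [ -0.56840738 -23.81547413  10.4208785 ] 12
[ 216  212   48   47 1760] [240.13352273 234.74431818]
button [0.5514 0.2347]
chiller_lock [(0.88, [300, 187, 378, 284])]
chiller_button [(0.84, [214, 209, 264, 262])]
```

View pics/d4.png

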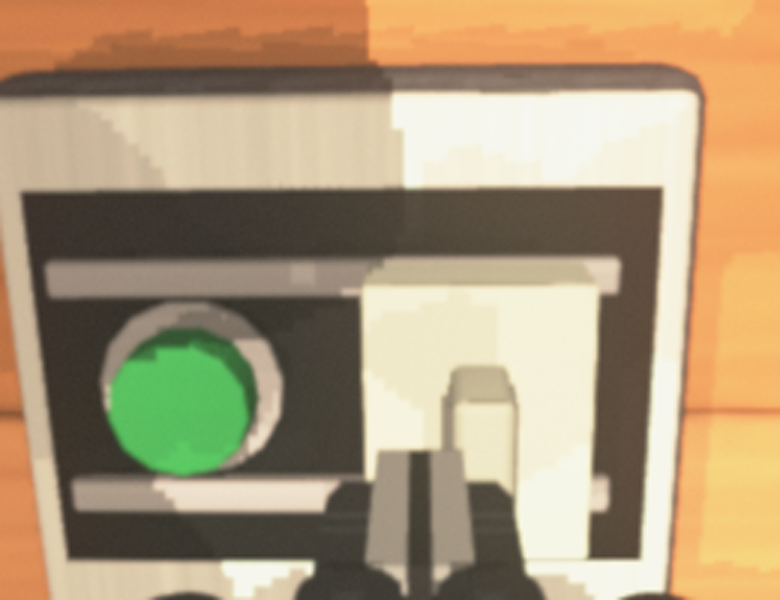

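The lock is at its end stop (push force 24 N). The button is clear at crop (180,400), about (0.552, 0.236) in the world frame. Next I'll back off, lift and go over the button.

jog_arm([
  {"hand":0,"delta_pos":[0,0,-0.3],"twist":0},
  {"hand":0,"delta_pos":[-0.07,-0.4,0],"twist":0},
  {"hand":0,"delta_pos":[0,0,-0.5],"twist":0},
  {"hand":0,"delta_pos":[0,0,0],"twist":0},
  {"hand":0,"delta_pos":[0,0,0],"twist":0},
])

```text
time_s: 6.32
tcp_pos: [0.5516, 0.2402, 0.122]
orientation: [[1.0, -0.001, 0.014], [-0.014, 0.001, 1.0], [-0.001, -1.0, 0.001]]
contact_force: [-0.5, 0.4, 0.6]
grip_width: -0.0001
```

```bash
python3 look.py pics/d5.png
```

```text
[0.55161718 0.24024209 0.1219752 ] [-0.4779051   0.4330824   0.59521101] 6.325
```

View pics/d5.png

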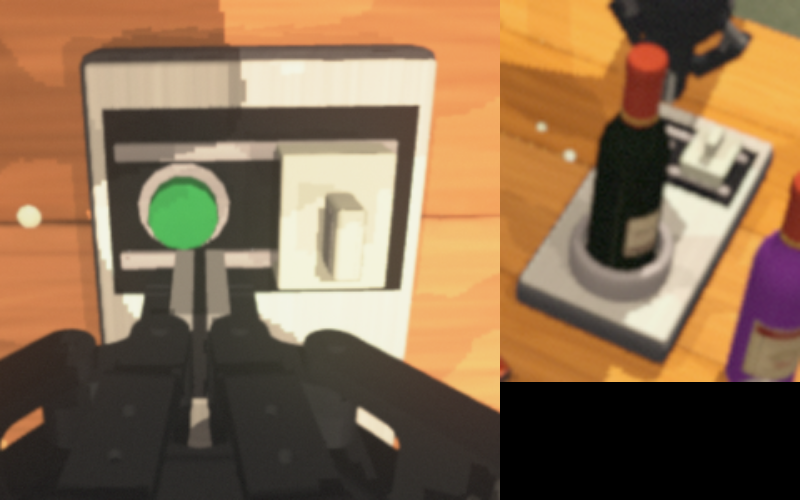

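The lock stays open and the bottle is upright. The button is about 5 mm to the right (-y) of the fingers. I'll correct for that and descend.

jog_arm([
  {"hand":0,"delta_pos":[0,0,-0.09],"twist":0},
  {"hand":0,"delta_pos":[0,0.3,0],"twist":0},
  {"hand":0,"delta_pos":[0,0.25,0],"twist":0},
  {"hand":0,"delta_pos":[0,0,0],"twist":0},
])

```text
time_s: 6.92
tcp_pos: [0.5497, 0.2335, 0.0865]
orientation: [[1.0, -0.005, 0.013], [-0.013, -0.002, 1.0], [-0.005, -1.0, -0.002]]
contact_force: [-0.3, -0.4, 0.2]
grip_width: 0.0001
```

jog_arm([
  {"hand":0,"delta_pos":[0,0.07,0],"twist":0},
  {"hand":0,"delta_pos":[0,0.07,0],"twist":0},
  {"hand":0,"delta_pos":[0,0,0],"twist":0},
])

```text
time_s: 7.3
tcp_pos: [0.5519, 0.2341, 0.081]
orientation: [[1.0, -0.0, 0.013], [-0.013, -0.0, 1.0], [-0.0, -1.0, -0.0]]
contact_force: [-0.8, 0.4, 0.8]
grip_width: -0.0
```

jog_arm([
  {"hand":0,"delta_pos":[0,0.08,0],"twist":0},
  {"hand":0,"delta_pos":[0,0,0],"twist":0},
  {"hand":0,"delta_pos":[0,0,0],"twist":0},
])

```text
time_s: 7.68
tcp_pos: [0.552, 0.2341, 0.0763]
orientation: [[1.0, 0.0, 0.013], [-0.013, 0.0, 1.0], [0.0, -1.0, 0.0]]
contact_force: [-0.0, 0.3, -0.4]
grip_width: 0.0002
```

jog_arm([
  {"hand":0,"delta_pos":[0,0.08,0],"twist":0},
  {"hand":0,"delta_pos":[0,0,0],"twist":0},
  {"hand":0,"delta_pos":[0,0,0],"twist":0},
])

```text
time_s: 8.05
tcp_pos: [0.5522, 0.2341, 0.0717]
orientation: [[1.0, 0.0, 0.013], [-0.013, 0.0, 1.0], [0.0, -1.0, 0.0]]
contact_force: [0.3, -0.1, 2.0]
grip_width: 0.0
```

Contact starts at about 0.072, so the tips are 22 mm ahead as stated. I'll press on by 6–8 mm.

jog_arm([
  {"hand":0,"delta_pos":[0,0.08,0],"twist":0},
  {"hand":0,"delta_pos":[0,0,0],"twist":0},
  {"hand":0,"delta_pos":[0,0,0],"twist":0},
])

```text
time_s: 8.43
tcp_pos: [0.5524, 0.2342, 0.0672]
orientation: [[1.0, 0.001, 0.013], [-0.013, 0.0, 1.0], [0.001, -1.0, 0.0]]
contact_force: [-0.4, -0.3, 4.5]
grip_width: -0.0001
```

jog_arm([
  {"hand":0,"delta_pos":[0,0.06,0],"twist":0},
  {"hand":0,"delta_pos":[0,0,0],"twist":0},
  {"hand":0,"delta_pos":[0,0,0],"twist":0},
])

```text
time_s: 8.8
tcp_pos: [0.5525, 0.2343, 0.0658]
orientation: [[1.0, 0.0, 0.013], [-0.013, -0.0, 1.0], [0.0, -1.0, -0.0]]
contact_force: [-5.0, -2.0, 16.1]
grip_width: 0.0001
```

The button has bottomed out: the force jumped to 16 N after about 6 mm of travel. Now I'll lift clear.

jog_arm([
  {"hand":0,"delta_pos":[0,-0.5,0],"twist":0},
  {"hand":0,"delta_pos":[0,-0.9,0],"twist":0},
  {"hand":0,"delta_pos":[0,-0.9,0],"twist":0},
  {"hand":0,"delta_pos":[0,0,0],"twist":0},
  {"hand":0,"delta_pos":[0,0,0],"twist":0},
])

```text
time_s: 9.43
tcp_pos: [0.5511, 0.2338, 0.1999]
orientation: [[1.0, -0.002, 0.013], [-0.013, -0.001, 1.0], [-0.002, -1.0, -0.001]]
contact_force: [0.4, -0.5, -0.4]
grip_width: -0.0
```

```bash
python3 look.py pics/d6.png
```

```text
[0.55108131 0.23383265 0.19993328] [ 0.41094431 -0.5465255  -0.35676649] 9.425
```

View pics/d6.png

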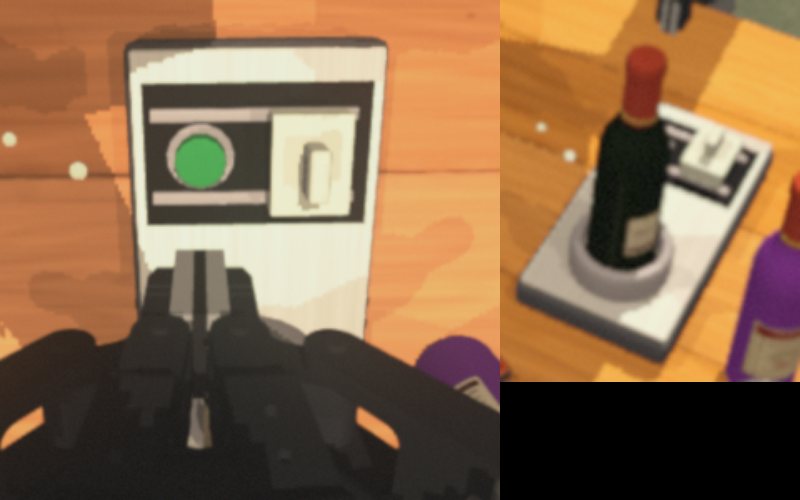

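The lock is fully left (hood at crop 270–355), the green button is up at (200,160), the bottle stands upright in its ring, and the gripper is clear. Handing in.

```bash
python3 -c "
from cell import bot
print(bot.job_done())"
```

```text
the job is handed in; nothing more can be done
None
```

I opened the lock on the chiller with the bottle, pressed its start button all the way down and released it, then handed the job in at about 9.5 s. The hand-in reports no verdict.

- **Lock:** I pushed its fin left with the closed fingers until it hit the end stop, where the push force rose to 24 N. It was still open in the last pictures.
- **Button:** I pressed it until it bottomed out after about 6 mm. The force was 4.5 N near the end of travel and 16 N at the bottom. It looks to be up again in the last wrist picture, but I judged that by eye only.
- **Bottle and spare chiller:** The bottle stands upright in its well, and no move went near the spare chiller. The gripper was about 0.13 m above the controls with near-zero force at hand-in.
- **Checks that disagreed:**
  - **Deck size:** the deck measured about 3.5 mm narrower per side than the stated box, so I fitted that inset.
  - **Fin position:** the fin's y came out as 0.235 m from the fit and 0.238 m from the wrist camera.
  - **Upward force:** the fingers felt an unexplained upward force of about 4–10 N during the lock push. I first thought the tips were resting on the roof, but the later button contact height points to the stated 22 mm tip length, which would have kept them clear of it.

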